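# Index the vial carousel to its next hole

## Robot

A 7-joint arm with a two-finger parallel gripper is mounted at the origin on the work surface. World frame = base frame: x ahead of the robot, y to its left, z up, the work surface at z = 0. Lengths are in m, angles in rad, forces in N, time in s.
With the tool pointing down it reaches from about 0.4 to 0.875 m from the base axis. Payload 19.3 kg.
Tool frame: the origin (TCP) lies at the very end of the fingers, on their centre line; the grasp point (between the pads) lies 19 mm behind it; z points along the fingers, y is the direction in which the jaws open and shut (so a half turn about z gives the same grasp; the last joint's range is limited). The gripper opens to 85 mm and grips with 20 to 120 N. Pads are 22 mm wide; open, the fingers measure 114 mm over their backs; the gripper's body (76 mm by 85 mm) begins 54 mm behind the grasp point. The pads swing forward as they close: fully open they stand 13 mm farther back than shut.
Start: joints at [1.201, 0.521, -0.036, 1.599, 0.021, 1.021, -0.113], TCP at [0.185, -0.597, 0.231] pointing down, gripper open.
Joint ranges: [-2.91, 2.91], [-0.3, 2.13], [-1.5, 1.42], [0.17, 2.43], [-1.26, 4.41], [0.16, 1.93], [-2.52, 2.52]. Speed limits (rad/s): [1.89, 1.89, 2.39, 2.39, 3.01, 3.01, 3.01].

## Interface

Orientations are given as [roll, pitch, yaw] about the fixed x, y, z axes, in that order (R = Rz(yaw) Ry(pitch) Rx(roll)).
In Python, from workcell import bot gives the robot as it stands. The module is installed in compiled form; this text tells all that it offers.
- The arm moves only by the shell command python3 -m inch 'ROWS' [FORCE]. ROWS is JSON, a list of rows, each an object of numbers: "dx", "dy", "dz": the shift along the tool's x, y, z in mm; "rx", "ry", "rz": the turn, a rotation vector about the tool's x, y, z in rad; "hand": the closure, from -1 (fully open) to 1 (shut), so that 0 is half open. In form: [{"dx": .., "dy": .., "dz": .., "rx": .., "ry": .., "rz": .., "hand": ..}, ...]. A call has 1 to 10 rows; each row shifts and turns the commanded pose from where the row before left it, along the tool's axes as they then stand; what a row does not reach is not made up. A row lasts 1/10 s, in which the tool goes at most 50 mm and 8.59 degrees, less where a joint would pass 70% of its speed; a pose out of reach is approached as far as the arm can. A call with a gripper value outside its range is refused whole. The fingers move at their own pace and stop on an object; FORCE is the grip in N (left out, the last holds). Time passes only in rows, so rows that do not move let the fingers close. It gives the time, the measured TCP pose, the force and the opening at its end, in the units of the state.
- bot.observe(): the state, without advancing time (a new reading comes with each control period).
- bot.grab_frame(name): name is "scene" or "top" or "wrist"; returns (picture, depth): 400x640x3 uint8, red, green, blue; 400x640 float32, m along the optical axis (not along the pixel's ray), 0 where there is no reading.
- bot.get_calibration(name): a dict with "vertical_fov" (degrees; the focal length in pixels is half the picture's height over the tangent of half this angle, whatever the lens; pixels are square), "cx", "cy" (the principal point, pixels), "origin" and "orientation" of the camera in the world. Camera axes: x right, y down, z forward; pixel columns grow to the right and rows downward; lengths in m; the calibration is good to about 2 mm. A picture is of the moment at which its call begins: read the wrist's pose just before it. get_calibration takes no time and is no camera call; for the wrist camera it gives the pose at the moment of the call.
- bot.job_done(): hands the job in, once; it reports no verdict.
Trained networks look in the newest picture that a camera, given by its name, has taken for a name from the list of things; names that differ only in an ending like _2 or _b are one class to them, and where a whole thing is asked for, a point or a joint stands for the part that bears it (a point fixed in the world has none). Each returns a list of dicts, best first, with "score" (0 to 1); they miss things now and then, are a little off and sometimes report something else, mostly with a low value. They report only what shows in the picture. A call takes as long as a camera call.
- bot.trace(camera, target): "region" (400x640 bool, what is visible of it) and "box" ([left, top, right, bottom] in pixels, round what is visible of it).
- bot.tip_of(camera, target): "centre" ([row, column] in pixels: a listed point, or the origin of a listed thing).
The state is a dict: "clock": time; "qpos": joint angles; "qd": joint speeds; "joint_efforts": joint torques, N m; "position": TCP position; "tool_rot": TCP orientation; "force": force on the tool from outside, world axes, zero at the start; "moment": the same for the moment, N m; "grip_width": finger opening in m.
Only numpy, scipy, OpenCV 4.12 (cv2) and the standard library are available. Lean on these libraries where they do the work, as an engineer would, in place of code of your own. Each camera call takes 0.05 s, during which the arm holds its last target.

## Task

Move the vial carousel on by one hole, anticlockwise seen from above: with closed fingertips press the spring plunger fully down in its thumb cup to free the table, then push the cup round and let the plunger come up so that its pin springs fully home in the next hole; do not let the table run past that hole. Only press and push: pick nothing up, do not touch the vials, and leave the tip box, bottle and jar where they stand. Finish with the hand clear.

Things in the scene. Friction and masses are not known exactly. Their poses are not given: they have to be found in the camera images.
- table_axis (a point): The table's vertical axis, at the top face of its round aluminium disc (45 mm above the bench, 210 mm across). It turns on a fixed round base, 338 mm across. Around the disc lies the fixed level index ring: top at 38 mm, six square 13 mm holes 60 degrees apart, their centres 150 mm from the axis. Place and turn of the base differ each time.
- plunger_top (a point): Centre of the plunger's top: a flat round steel cap, 48 mm across, the floor of an open grey thumb cup on the disc's rim, 100 mm from the table axis. The cup is 54 mm wide inside, 62 mm outside, rim 102 mm above the bench. Cap 80 mm above the bench when up, 66 mm when fully pressed. Moves with disc and plunger. The table is turned by pushing the cup's inner wall with the fingertips in it.
- pin_tip (a point): Tip of the plunger's round-nosed 9 mm steel pin, which stands up through the ring from below, 50 mm outside the cup's axis (150 mm from the table axis); 3 mm proud of the ring when engaged. Goes down and up with the plunger.
- next_hole (a point): Centre of the mouth of the next hole anticlockwise in the fixed ring (38 mm above the bench), where the pin must end. At the start it lies 60 degrees anticlockwise of the cup, about the table axis.
- reader (a point): Top centre of the white reader block (34 x 56 mm, 74 mm high) fixed to the outside of the ring, 186 mm from the table axis, on the side away from the cup. It looks at one vial.
- carousel (a joint): Turn of the table in rad: 0 at the start (pin in its hole), growing anticlockwise seen from above; the next hole is at 1.047. It turns stiffly (0.2 N m friction) and stays where it is left. Play in a hole about 0.015 either way.
- plunger (a joint): How far the plunger is pressed, m: 0 up (pin in a hole, table locked), 0.014 fully down; spring 4 N rising to 8 N. The pin clears the ring from 0.0115. Once the table has turned 0.1 rad the plunger may be let up: the pin then slides under the ring (plunger at about 0.011), springs up by itself at the next hole and stops the table there.
- vials: Six white-capped vials (22 mm across, tops 85 mm above the bench) in a grey lift-out tray on the disc, 50 mm from the table axis; they turn with it; the two nearest the cup stand 30 degrees either side of it. Origin on the table axis at bench height; x points to the cup. Not to be touched.
- tip_box: Bystander: closed milky box 122 x 84 x 60 mm standing loose by the base; origin at the centre of its underside.
- bottle: Bystander: loose bottle 44 mm across, 85 mm high; origin at the centre of its underside.
- jar: Bystander: loose jar 52 mm across, 50 mm high; origin at the centre of its underside.

How it is judged:
By the outcome, as a careful person would: the job done as asked, in the order asked, and still so for the second after the job is handed in, with the robot touching nothing.
It also fails if it takes over 38 s, if anything falls off the work surface, if the arm or the gripper's body presses on something with over 40 N, if the wrist force passes 120 N, or if a joint passes its speed limit or range.

## Working session

There is one attempt and no reset: what is moved stays moved. The work goes in short steps, Python scripts to look and compute and a shell command to move; the robot and the scene stay as the last step left them, time stands still between calls to the robot, and variables do not carry over. Pictures are saved under pics/ and viewed, and the job is handed in when it is done.

```bash
mkdir -p pics; cat > h.py <<'E'
import numpy as np,cv2
from scipy.spatial.transform import Rotation as R
from workcell import bot
def cal(n):
    c=bot.get_calibration(n);f=200/np.tan(np.radians(c["vertical_fov"])/2)
    o=np.array(c["orientation"]);M=o if o.shape==(3,3) else R.from_euler('xyz',o).as_matrix()
    return f,c["cx"],c["cy"],np.array(c["origin"]),M
def ray(C,r,c):
    f,cx,cy,o,M=C;return o,M@np.array([(c-cx)/f,(r-cy)/f,1])
def atz(C,r,c,z):
    o,d=ray(C,r,c);return o+d*(z-o[2])/d[2]
def proj(C,p):
    f,cx,cy,o,M=C;q=M.T@(np.array(p)-o);return cy+f*q[1]/q[2],cx+f*q[0]/q[2]
def save(im,n):cv2.imwrite('pics/'+n,im[:,:,::-1])
E
python3 - <<'E'
from h import *
print(bot.observe())
for n in("scene","top","wrist"):
    print(n,bot.get_calibration(n))
    im,d=bot.grab_frame(n);save(im,n+'0.png');np.save(n+'d.npy',d)
Z=dict(table_axis=.045,plunger_top=.08,pin_tip=.041,next_hole=.038,reader=.074,tip_box=0,bottle=0,jar=0)
for cam in("top","scene"):
  C=cal(cam)
  for k,z in Z.items():
    for t in bot.tip_of(cam,k)[:2]:
        print(cam,k,round(t["score"],2),np.round(t["centre"],1),np.round(atz(C,*t["centre"],z),4))
print(bot.observe()["clock"])
E
```

```text
{'clock': 0.0, 'qpos': array([ 1.20081905,  0.52199553, -0.03634577,  1.59995348,  0.02116076,
        1.0210886 , -0.11279759]), 'qd': array([-0.00032625,  0.00112549,  0.00119786, -0.00136604, -0.00043638,
       -0.00049718, -0.00036787]), 'joint_efforts': array([-5.41923928e-04, -9.27130651e+01,  1.97946087e+00, -3.69931126e+01,
        1.76265469e-02,  8.32777005e-03, -1.28294388e-05]), 'position': array([ 0.18446444, -0.59683653,  0.23075655]), 'tool_rot': array([-3.14053082e+00,  3.15316370e-05,  2.99764145e-01]), 'force': array([-0.1752625 ,  0.28265335, -0.64986533]), 'moment': array([ 0.00438145,  0.02299644, -0.03114215]), 'grip_width': 0.08556830054267893}
scene {'vertical_fov': 49.35562408485669, 'cx': 324.94656727620526, 'cy': 195.78631144977453, 'origin': array([ 1.16039545, -0.67447011,  0.91216999]), 'orientation': array([-2.32089388,  0.01917615,  0.69009929])}
top {'vertical_fov': 55.34006643658464, 'cx': 316.34569141182527, 'cy': 201.53091377830864, 'origin': array([ 0.30467468, -0.00611188,  1.33010268]), 'orientation': array([-2.9214914 ,  0.00512958, -1.6037566
[... 614 characters left out ...]
 -0.0281  0.038 ]
top reader 0.62 [267.2 292.9] [0.3697 0.0744 0.074 ]
top tip_box 0.62 [211.4 195.2] [0.5811 0.423  0.    ]
top tip_box 0.49 [215.2 298.6] [0.5548 0.0554 0.    ]
top bottle 0.73 [196.7 425.4] [ 0.6067 -0.3997  0.    ]
top jar 0.76 [239.7 437.9] [ 0.4514 -0.4285  0.    ]
scene table_axis 0.86 [198.7 325.6] [0.5644 0.0244 0.045 ]
scene plunger_top 0.48 [211.8 329.8] [ 0.63   -0.0365  0.08  ]
scene pin_tip 0.42 [231.9 335.6] [ 0.6656 -0.0562  0.041 ]
scene next_hole 0.85 [209.6 373.8] [0.6956 0.0803 0.038 ]
scene reader 0.86 [160.3 287.3] [0.3807 0.0612 0.074 ]
scene tip_box 0.75 [149.6 403.6] [0.5876 0.4182 0.    ]
scene bottle 0.83 [311.4 230.4] [ 0.6048 -0.386   0.    ]
0.95
```

View pics/top0.png

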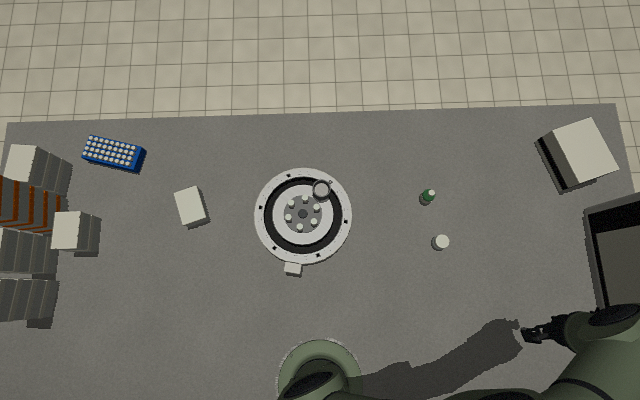

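View pics/scene0.png

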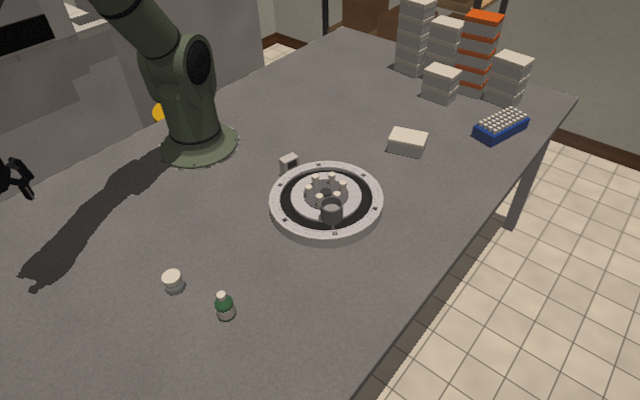

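The top view shows the carousel at about (row 213, col 303). The cup is at (189, 322), the reader at (267, 293), and the next hole is near (176, 287). The bystanders stand well away. Next I'll fit the base circle and the cup from the depth data.

```bash
python3 - <<'E'
from h import *
from scipy.optimize import least_squares
for n in("top","scene"):
    f,cx,cy,o,M=cal(n);d=np.load(n+'d.npy')
    v,u=np.mgrid[:400,:640]
    P=np.stack([(u-cx)/f*d,(v-cy)/f*d,d],-1)@M.T+o
    ok=(d>0)&(np.hypot(P[...,0]-.56,P[...,1]-.035)<.2)
    for lo,hi in((.028,.043),):
        m=ok&(P[...,2]>lo)&(P[...,2]<hi);Q=P[m]
        print(n,m.sum(),np.median(Q[:,2]))
        # outer boundary: max radius by angle
        c=np.array([.56,.035])
        for it in range(5):
            a=np.arctan2(*(Q[:,:2]-c).T[::-1]);r=np.hypot(*(Q[:,:2]-c).T)
            b=((a+np.pi)/(2*np.pi)*60).astype(int)
            E=np.array([Q[b==i][np.argmax(r[b==i])] for i in range(60) if (b==i).any()])
            s=least_squares(lambda p:np.hypot(E[:,0]-p[0],E[:,1]-p[1])-p[2],[*c,.169],loss='soft_l1',f_scale=.002)
            c=s.x[:2]
        print(' circle',s.x)
    m=ok&(P[...,2]>.092);Q=P[m];print(' cup rim pts',len(Q),Q.mean(0) if len(Q) else 0,np.ptp(Q,0) if len(Q) else 0)
    m=ok&(P[...,2]>.08)&(P[...,2]<.09);Q=P[m];print(' vial-ish mean',Q.mean(0) if len(Q) else 0)
    b=P[(d>0)&(np.hypot(P[...,0]-.56,P[...,1]-.035)>.2)&(np.hypot(P[...,0]-.56,P[...,1]-.035)<.25)];print(' bench z',np.median(b[:,2]))
for n in("top","scene"):
    im=cv2.imread(f'pics/{n}0.png');c=(303,213) if n=="top" else (327,202)
    k=im[c[1]-60:c[1]+60,c[0]-70:c[0]+70];cv2.imwrite(f'pics/{n}0z.png',cv2.resize(k,None,fx=5,fy=5,interpolation=cv2.INTER_CUBIC))
E
```

```text
top 3070 0.03770803658760302
 circle [0.5518069  0.03974575 0.16806289]
 cup rim pts 84 [ 0.62691058 -0.02630039  0.09966082] [0.06147342 0.06025828 0.01476723]
 vial-ish mean [0.57151079 0.02036135 0.08399057]
 bench z -0.0007880266262800806
scene 3244 0.037294274554575235
 circle [0.54972862 0.03959565 0.16965675]
 cup rim pts 170 [ 0.62663088 -0.02726826  0.09844021] [0.06056899 0.06335849 0.01247576]
 vial-ish mean [0.57888287 0.0130206  0.08397631]
 bench z -0.0005028432764246915
```

View pics/top0z.png

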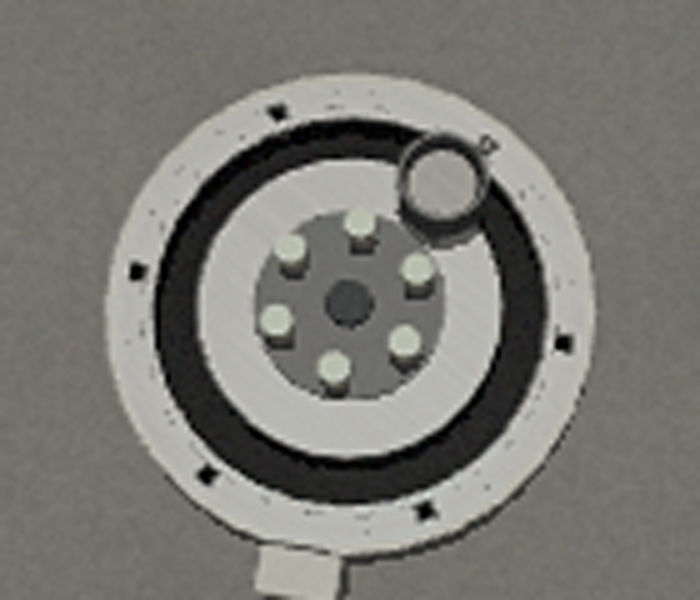

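The two cameras agree: axis about (0.551, 0.040), cup about (0.6265, -0.027), which is 100.7 mm apart (100 expected), with the cup at -41.5°. I'll travel above the cup with the fingers closing. Tool x should lie along the push tangent, which means a yaw of about 0.846.

```bash
python3 -m inch '[{"dx":20,"dy":-14,"hand":1},{"dx":37,"dy":-26,"hand":1},{"dx":37,"dy":-26,"hand":1},{"dx":37,"dy":-26,"hand":1},{"dx":37,"dy":-26,"hand":1},{"dx":37,"dy":-26,"hand":1},{"dx":37,"dy":-26,"hand":1},{"dx":37,"dy":-26,"hand":1},{"dx":37,"dy":-26,"hand":1},{"dx":37,"dy":-26,"hand":1}]' 20
```

```text
schema error: expected keys dx, dy, dz, rx, ry, rz, hand
```

```bash
python3 -m inch '[{"dx":20,"dy":-14,"dz":0,"rx":0,"ry":0,"rz":0,"hand":1},{"dx":37,"dy":-26,"dz":0,"rx":0,"ry":0,"rz":0,"hand":1},{"dx":37,"dy":-26,"dz":0,"rx":0,"ry":0,"rz":0,"hand":1},{"dx":37,"dy":-26,"dz":0,"rx":0,"ry":0,"rz":0,"hand":1},{"dx":37,"dy":-26,"dz":0,"rx":0,"ry":0,"rz":0,"hand":1},{"dx":37,"dy":-26,"dz":0,"rx":0,"ry":0,"rz":0,"hand":1},{"dx":37,"dy":-26,"dz":0,"rx":0,"ry":0,"rz":0,"hand":1},{"dx":37,"dy":-26,"dz":0,"rx":0,"ry":0,"rz":0,"hand":1},{"dx":37,"dy":-26,"dz":0,"rx":0,"ry":0,"rz":0,"hand":1},{"dx":37,"dy":-26,"dz":0,"rx":0,"ry":0,"rz":0,"hand":1}]' 20
```

```text
clock: 1.95
position: [0.4495, -0.2544, 0.2316]
tool_rot: [3.141, -0.0, 0.3]
force: [0.9, -0.8, 0.4]
grip_width: 0.0
```

```bash
python3 -m inch '[{"dx":39,"dy":-27,"dz":0,"rx":0,"ry":0,"rz":0,"hand":1},{"dx":39,"dy":-27,"dz":0,"rx":0,"ry":0,"rz":0,"hand":1},{"dx":39,"dy":-27,"dz":0,"rx":0,"ry":0,"rz":0,"hand":1},{"dx":39,"dy":-27,"dz":0,"rx":0,"ry":0,"rz":0,"hand":1},{"dx":39,"dy":-27,"dz":0,"rx":0,"ry":0,"rz":0,"hand":1},{"dx":39,"dy":-28,"dz":0,"rx":0,"ry":0,"rz":0,"hand":1},{"dx":0,"dy":0,"dz":0,"rx":0,"ry":0,"rz":-0.137,"hand":1},{"dx":0,"dy":0,"dz":0,"rx":0,"ry":0,"rz":-0.137,"hand":1},{"dx":0,"dy":0,"dz":0,"rx":0,"ry":0,"rz":-0.136,"hand":1},{"dx":0,"dy":0,"dz":0,"rx":0,"ry":0,"rz":-0.136,"hand":1}]'
python3 - <<'E'
from h import *
s=bot.observe();print(s["position"],s["tool_rot"],s["qpos"])
C=cal("wrist");im,d=bot.grab_frame("wrist");save(im,'w1.png');np.save('w1d.npy',d);np.save('w1c.npy',np.array(C,dtype=object),allow_pickle=True)
for k,z in dict(table_axis=.045,plunger_top=.08,pin_tip=.041,next_hole=.038).items():
    for t in bot.tip_of("wrist",k)[:2]:
        print(k,round(t["score"],2),np.round(t["centre"],1),np.round(atz(C,*t["centre"],z),4))
E
```

```text
clock: 2.95
position: [0.624, -0.031, 0.2312]
tool_rot: [-3.142, 0.0, 0.852]
force: [-0.8, 0.6, -0.1]
grip_width: 0.0003
[ 0.62403498 -0.03103445  0.23122539] [-3.14154816e+00  6.29882291e-05  8.51510202e-01] [ 0.18759477  0.53911352 -0.34635263  1.58778643  0.20226692  1.05027469
 -0.93368495]
table_axis 0.77 [174.3 211. ] [0.5521 0.0411 0.045 ]
plunger_top 0.56 [180.1 315.5] [ 0.6285 -0.0234  0.08  ]
pin_tip 0.84 [169.2 367.2] [ 0.6672 -0.0543  0.041 ]
pin_tip 0.24 [173.9 210.8] [0.5508 0.0417 0.041 ]
next_hole 0.65 [ 26.7 286.6] [0.6933 0.0887 0.038 ]
```

View pics/w1.png

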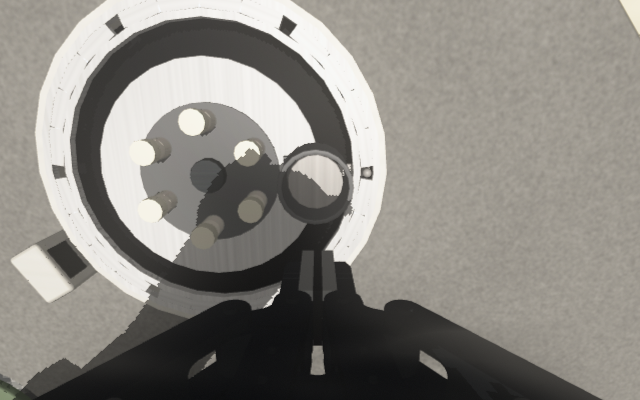

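The wrist view puts the axis at about (174, 210), the cup at (180, 315), the pin at (169, 367) and the next hole at (27, 287). All are within about 2 mm of the earlier values. I'll centre over the cup and come down to just above its rim.

```bash
python3 -m inch '[{"dx":6,"dy":-1,"dz":30,"rx":0,"ry":0,"rz":0,"hand":1},{"dx":0,"dy":0,"dz":40,"rx":0,"ry":0,"rz":0,"hand":1},{"dx":0,"dy":0,"dz":30,"rx":0,"ry":0,"rz":0,"hand":1},{"dx":0,"dy":0,"dz":16,"rx":0,"ry":0,"rz":0,"hand":1},{"dx":0,"dy":0,"dz":0,"rx":0,"ry":0,"rz":0,"hand":1}]'
python3 - <<'E'
from h import *
s=bot.observe();print(s["position"],s["tool_rot"],s["force"])
for n in("wrist","scene","top"):
    im,d=bot.grab_frame(n)
    C=cal(n)
    if n!="wrist":
        r,c=map(int,proj(C,(.627,-.026,.1)));h,w=(40,50)
        im=cv2.resize(im[r-h:r+h,c-w:c+w],None,fx=7,fy=7,interpolation=cv2.INTER_CUBIC)
    save(im,n+'2.png')
E
```

```text
clock: 3.7
position: [0.6264, -0.0259, 0.1137]
tool_rot: [-3.139, 0.002, 0.844]
force: [-0.0, 0.4, 0.3]
grip_width: 0.0003
[ 0.62635918 -0.02589716  0.11366149] [-3.13946593e+00  2.01458998e-03  8.44368039e-01] [-0.04892045  0.37613119  0.30952117]
```

View pics/wrist2.png

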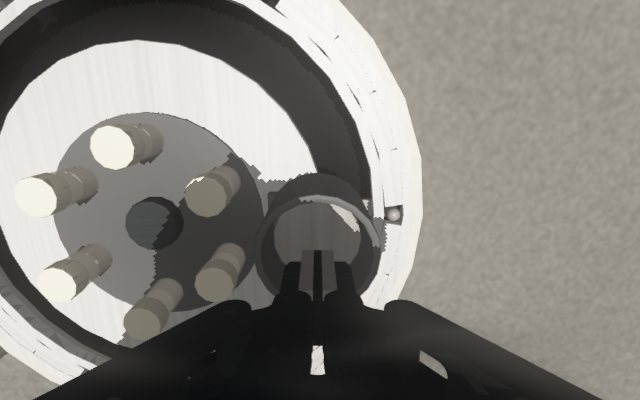

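View pics/scene2.png

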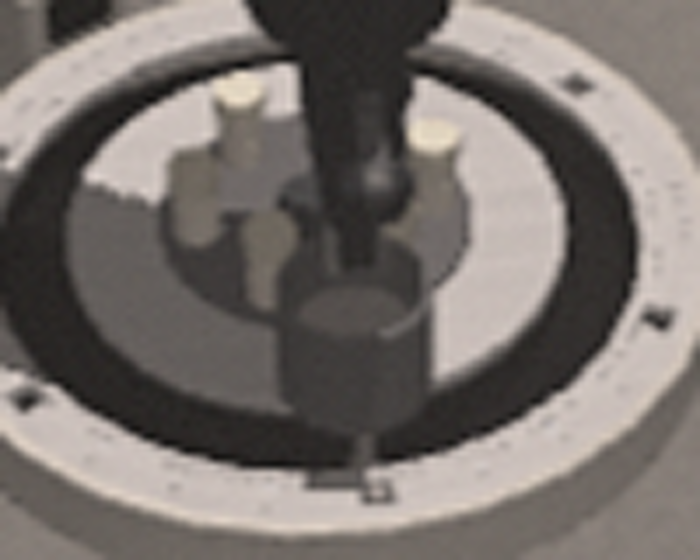

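```bash
python3 - <<'E'
from h import *
d=np.load('w1d.npy');f,cx,cy,o,M=np.load('w1c.npy',allow_pickle=True)
v,u=np.mgrid[:400,:640]
P=np.stack([(u-cx)/f*d,(v-cy)/f*d,d],-1)@M.T+o
t=np.array([.62403,-.03103,.23122]);T=R.from_euler('xyz',[-3.1415,0,.8515]).as_matrix()
Q=(P-t)@T
m=(d>0)&(d<.2)&(np.abs(Q[...,1])<.08);Q=Q[m]
for a in range(-100,5,6):
    q=Q[(Q[:,2]*1e3>=a)&(Q[:,2]*1e3<a+6)]
    if len(q):print(a,len(q),'y',np.round(1e3*np.percentile(q[:,1],[1,99])),'x',np.round(1e3*np.percentile(q[:,0],[1,99])))
E
```

```text
-94 161 y [-18.  17.] x [17. 19.]
-88 3622 y [-57.  57.] x [12. 19.]
-82 7615 y [-56.  56.] x [ 7. 18.]
-76 6825 y [-51.  51.] x [ 1. 18.]
-70 4610 y [-47.  47.] x [-1. 18.]
-64 3520 y [-42.  42.] x [-8. 14.]
-58 5923 y [-37.  37.] x [-8. 14.]
-52 2756 y [-34.  33.] x [-9. 14.]
-46 1141 y [-28.  28.] x [-5. 14.]
-40 889 y [-10.  10.] x [-10.  13.]
-34 423 y [-13.  13.] x [ 7. 12.]
-28 542 y [-14.  13.] x [ 7. 12.]
-22 484 y [-13.  13.] x [ 7. 12.]
-16 425 y [-13.  13.] x [ 7. 12.]
-10 287 y [-12.  12.] x [ 7. 12.]
-4 6 y [-5.  6.] x [11. 11.]
```

Half-width across the fingers is about 14 mm up to 38 mm behind the tip, so they fit the cup at full press. I'll descend to just above the cap and then press in small rows.

```bash
python3 -m inch '[{"dx":3,"dy":0,"dz":15,"rx":0,"ry":0,"rz":0,"hand":1},{"dx":0,"dy":0,"dz":15,"rx":0,"ry":0,"rz":0,"hand":1},{"dx":0,"dy":0,"dz":4,"rx":0,"ry":0,"rz":0,"hand":1},{"dx":0,"dy":0,"dz":4,"rx":0,"ry":0,"rz":0,"hand":1},{"dx":0,"dy":0,"dz":0,"rx":0,"ry":0,"rz":0,"hand":1}]'
python3 -m inch '[{"dx":0,"dy":0,"dz":4,"rx":0,"ry":0,"rz":0,"hand":1},{"dx":0,"dy":0,"dz":3,"rx":0,"ry":0,"rz":0,"hand":1},{"dx":0,"dy":0,"dz":0,"rx":0,"ry":0,"rz":0,"hand":1}]'
```

```text
clock: 4.35
position: [0.6289, -0.0237, 0.077]
tool_rot: [-3.141, 0.001, 0.846]
force: [-4.5, 0.2, 5.0]
grip_width: 0.0001
clock: 4.65
position: [0.6294, -0.0237, 0.0706]
tool_rot: [3.141, -0.0, 0.846]
force: [-2.4, 0.3, 6.6]
grip_width: 0.0003
```

```bash
python3 -m inch '[{"dx":0,"dy":0,"dz":3,"rx":0,"ry":0,"rz":0,"hand":1},{"dx":0,"dy":0,"dz":2,"rx":0,"ry":0,"rz":0,"hand":1},{"dx":0,"dy":0,"dz":0,"rx":0,"ry":0,"rz":0,"hand":1}]'
```

```text
clock: 4.95
position: [0.6296, -0.0235, 0.0661]
tool_rot: [3.141, -0.001, 0.846]
force: [-3.3, 1.2, 7.6]
grip_width: -0.0003
```

```bash
python3 -m inch '[{"dx":0,"dy":0,"dz":1,"rx":0,"ry":0,"rz":0,"hand":1},{"dx":0,"dy":0,"dz":0.5,"rx":0,"ry":0,"rz":0,"hand":1},{"dx":0,"dy":0,"dz":0,"rx":0,"ry":0,"rz":0,"hand":1}]'
```

```text
clock: 5.25
position: [0.6302, -0.0229, 0.0659]
tool_rot: [3.14, -0.002, 0.846]
force: [-6.8, 3.4, 25.2]
grip_width: -0.0003
```

The stop is reached: 25 N at z = 65.9 mm against 66 expected. I'll ease off half a millimetre, square up to the tangent and start the arc.

```bash
python3 -m inch '[{"dx":0,"dy":0,"dz":-0.5,"rx":0,"ry":0,"rz":-0.04,"hand":1},{"dx":3,"dy":-0.1,"dz":0,"rx":0,"ry":0,"rz":-0.03,"hand":1},{"dx":3,"dy":-0.1,"dz":0,"rx":0,"ry":0,"rz":-0.03,"hand":1},{"dx":3,"dy":-0.1,"dz":0,"rx":0,"ry":0,"rz":-0.03,"hand":1},{"dx":3,"dy":-0.1,"dz":0,"rx":0,"ry":0,"rz":-0.03,"hand":1},{"dx":3,"dy":-0.1,"dz":0,"rx":0,"ry":0,"rz":-0.03,"hand":1}]'
cat > w.py <<'E'
from h import *
s=bot.observe();p=s["position"];a=np.array([.5517,.0405]);q=p[:2]-a
th=np.arctan2(q[1],q[0]);y=s["tool_rot"][2];F=s["force"]
print('r',np.hypot(*q),'ang',np.degrees(th),'yaw-tan',np.degrees(y-th)-90,'z',p[2],'Ftan(+ on tool)',F[:2]@[-np.sin(th),np.cos(th)],'Frad',F[:2]@[np.cos(th),np.sin(th)],'Fz',F[2],'t',s["clock"])
E
python3 w.py
```

```text
clock: 5.85
position: [0.6387, -0.0111, 0.066]
tool_rot: [3.14, -0.001, 1.037]
force: [-3.5, 0.3, 18.0]
grip_width: 0.0001
r 0.10109401027337939 ang -30.663389788330534 yaw-tan 0.06315165098398268 z 0.06597500913009603 Ftan(+ on tool) -1.5132739070277266 Frad -3.2207649941680785 Fz 18.02773214047591 t 5.85
```

```bash
python3 -m inch '[{"dx":4,"dy":-0.1,"dz":0,"rx":0,"ry":0,"rz":-0.04,"hand":1},{"dx":4,"dy":-0.1,"dz":0,"rx":0,"ry":0,"rz":-0.04,"hand":1},{"dx":4,"dy":-0.1,"dz":0,"rx":0,"ry":0,"rz":-0.04,"hand":1},{"dx":4,"dy":-0.1,"dz":0,"rx":0,"ry":0,"rz":-0.04,"hand":1},{"dx":0,"dy":0,"dz":0,"rx":0,"ry":0,"rz":0,"hand":1}]'
python3 w.py
python3 - <<'E'
from h import *
im,d=bot.grab_frame("wrist");save(im,'w3.png')
E
```

```text
clock: 6.35
position: [0.646, 0.004, 0.066]
tool_rot: [3.139, -0.002, 1.198]
force: [-1.1, 2.1, 15.4]
grip_width: -0.0002
r 0.10114267362440325 ang -21.152920730272065 yaw-tan -0.22885297080325984 z 0.06599955485523501 Ftan(+ on tool) 1.6185888373530866 Frad -1.7576779369477995 Fz 15.353988781193644 t 6.35
```

View pics/w3.png

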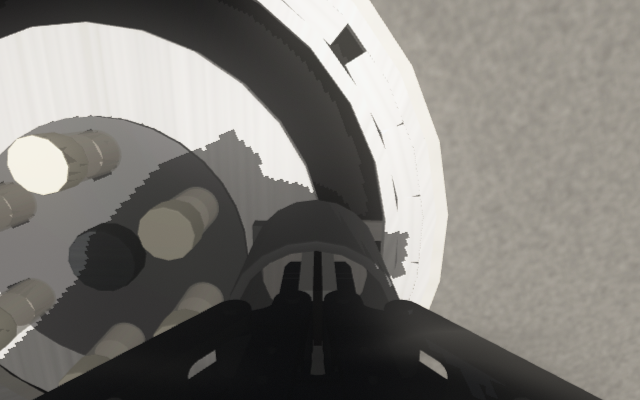

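The cup has turned by more than 0.2 rad: no pin shows in the ring here, and the next hole is at (347, 45). I'll let the plunger up with the tip still well inside the cup, then push on with the wall.

```bash
python3 -m inch '[{"dx":0,"dy":0,"dz":-8,"rx":0,"ry":0,"rz":0,"hand":1},{"dx":0,"dy":0,"dz":-12,"rx":0,"ry":0,"rz":0,"hand":1},{"dx":4,"dy":-0.1,"dz":0,"rx":0,"ry":0,"rz":-0.04,"hand":1},{"dx":4,"dy":-0.1,"dz":0,"rx":0,"ry":0,"rz":-0.04,"hand":1},{"dx":4,"dy":-0.1,"dz":0,"rx":0,"ry":0,"rz":-0.04,"hand":1},{"dx":4,"dy":-0.1,"dz":0,"rx":0,"ry":0,"rz":-0.04,"hand":1},{"dx":4,"dy":-0.1,"dz":0,"rx":0,"ry":0,"rz":-0.04,"hand":1},{"dx":4,"dy":-0.1,"dz":0,"rx":0,"ry":0,"rz":-0.04,"hand":1},{"dx":0,"dy":0,"dz":0,"rx":0,"ry":0,"rz":0,"hand":1}]'
python3 w.py
python3 - <<'E'
from h import *
im,d=bot.grab_frame("wrist");save(im,'w4.png')
im,d=bot.grab_frame("top");save(cv2.resize(im[153:273,233:373],None,fx=5,fy=5,interpolation=cv2.INTER_CUBIC),'t4.png')
E
```

```text
clock: 7.3
position: [0.6504, 0.0259, 0.0839]
tool_rot: [-3.141, 0.001, 1.439]
force: [-0.0, -1.5, -0.0]
grip_width: 0.0003
r 0.09977634182432907 ang -8.40276463067159 yaw-tan 0.8360838452391732 z 0.08387448550618445 Ftan(+ on tool) -1.5180602989018632 Frad 0.21025451519278324 Fz -0.035632692345733075 t 7.3
```

View pics/w4.png

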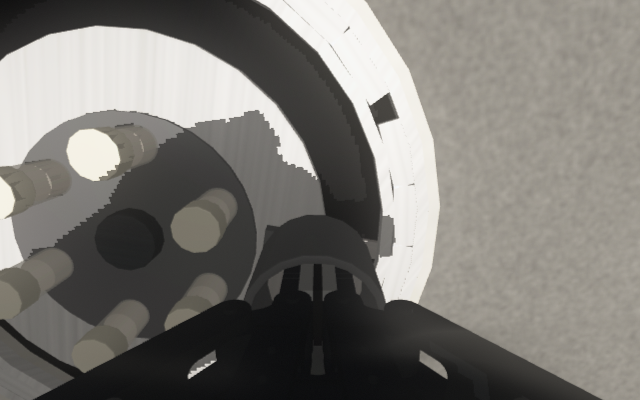

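View pics/t4.png

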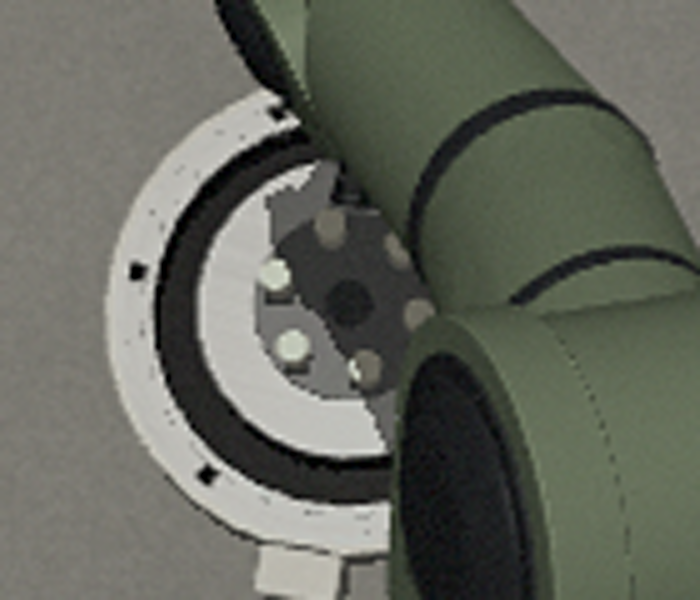

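```bash
python3 -m inch '[{"dx":4,"dy":-0.1,"dz":-3,"rx":0,"ry":0,"rz":-0.04,"hand":1},{"dx":4,"dy":-0.1,"dz":0,"rx":0,"ry":0,"rz":-0.04,"hand":1},{"dx":4,"dy":-0.1,"dz":0,"rx":0,"ry":0,"rz":-0.04,"hand":1},{"dx":4,"dy":-0.1,"dz":0,"rx":0,"ry":0,"rz":-0.04,"hand":1},{"dx":4,"dy":-0.1,"dz":0,"rx":0,"ry":0,"rz":-0.04,"hand":1},{"dx":4,"dy":-0.1,"dz":0,"rx":0,"ry":0,"rz":-0.04,"hand":1},{"dx":4,"dy":-0.1,"dz":0,"rx":0,"ry":0,"rz":-0.04,"hand":1},{"dx":4,"dy":-0.1,"dz":0,"rx":0,"ry":0,"rz":-0.04,"hand":1},{"dx":4,"dy":-0.1,"dz":0,"rx":0,"ry":0,"rz":-0.04,"hand":1},{"dx":4,"dy":-0.1,"dz":0,"rx":0,"ry":0,"rz":-0.04,"hand":1}]'
python3 w.py
python3 - <<'E'
from h import *
im,d=bot.grab_frame("wrist");save(im,'w5.png')
im,d=bot.grab_frame("scene");save(cv2.resize(im[140:250,260:400],None,fx=5,fy=5,interpolation=cv2.INTER_CUBIC),'s5.png')
E
```

```text
clock: 8.4
position: [0.6483, 0.0638, 0.0868]
tool_rot: [-3.141, 0.003, 1.837]
force: [7.4, -12.6, -6.5]
grip_width: -0.0002
r 0.09937861045267238 ang 13.556165811406473 yaw-tan 1.6897933131308207 z 0.08682267874640101 Ftan(+ on tool) -14.014707805641267 Frad 4.252700265720936 Fz -6.493506074187309 t 8.4
```

View pics/w5.png

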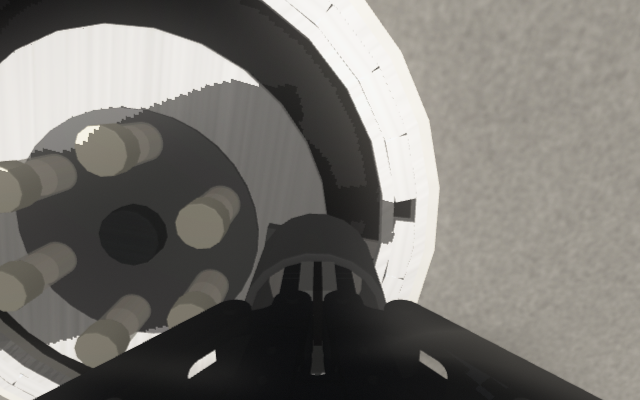

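View pics/s5.png

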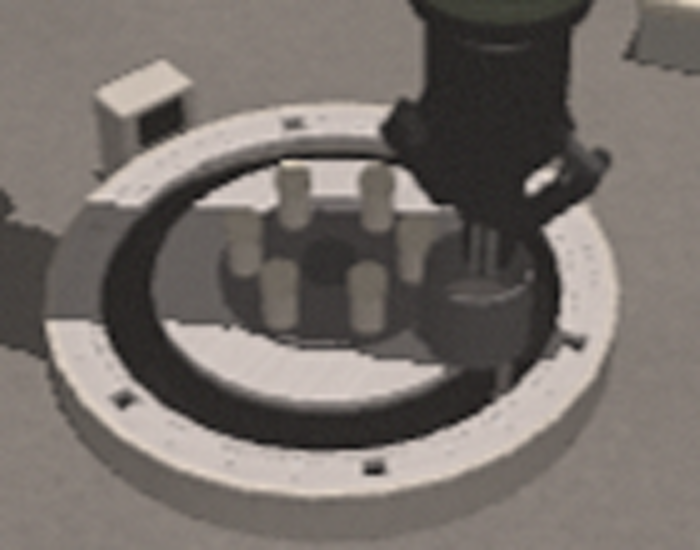

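```bash
python3 -m inch '[{"dx":0,"dy":0,"dz":0,"rx":0,"ry":0,"rz":0,"hand":1},{"dx":0,"dy":0,"dz":0,"rx":0,"ry":0,"rz":0,"hand":1}]'
python3 w.py
```

```text
clock: 8.7
position: [0.6476, 0.066, 0.0872]
tool_rot: [-3.141, -0.0, 1.836]
force: [1.6, -2.5, -2.9]
grip_width: -0.0002
r 0.09925800969467831 ang 14.892967267252462 yaw-tan 0.3072081016265713 z 0.08716671656234046 Ftan(+ on tool) -2.782871683767672 Frad 0.9131231504945659 Fz -2.8973556072586057 t 8.7
```

```bash
python3 -m inch '[{"dx":2,"dy":0,"dz":0,"rx":0,"ry":0,"rz":-0.02,"hand":1},{"dx":2,"dy":0,"dz":0,"rx":0,"ry":0,"rz":-0.02,"hand":1},{"dx":2,"dy":0,"dz":0,"rx":0,"ry":0,"rz":-0.02,"hand":1},{"dx":2,"dy":0,"dz":0,"rx":0,"ry":0,"rz":-0.02,"hand":1},{"dx":2,"dy":0,"dz":0,"rx":0,"ry":0,"rz":-0.02,"hand":1},{"dx":0,"dy":0,"dz":0,"rx":0,"ry":0,"rz":0,"hand":1}]'
python3 w.py
python3 - <<'E'
from h import *
im,d=bot.grab_frame("wrist");save(im,'w6.png')
E
```

```text
clock: 9.3
position: [0.645, 0.0748, 0.0872]
tool_rot: [3.142, 0.001, 1.937]
force: [3.9, -5.8, -4.2]
grip_width: 0.0002
r 0.09937204136214142 ang 20.17565972297955 yaw-tan 0.7894875052578101 z 0.08721904509387227 Ftan(+ on tool) -6.839956637278302 Frad 1.6868147507108002 Fz -4.155280305226887 t 9.3
```

View pics/w6.png

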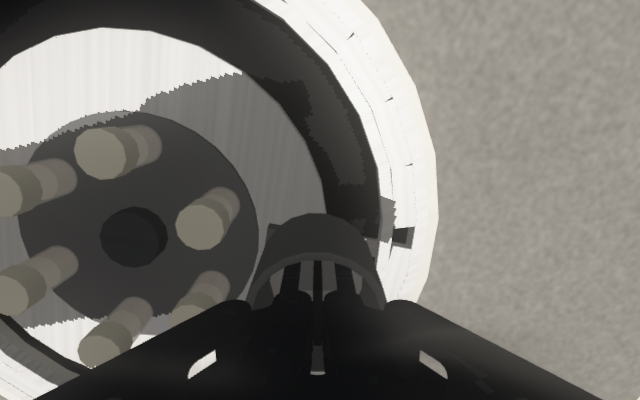

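```bash
python3 -m inch '[{"dx":2,"dy":0,"dz":0,"rx":0,"ry":0,"rz":-0.02,"hand":1},{"dx":2,"dy":0,"dz":0,"rx":0,"ry":0,"rz":-0.02,"hand":1},{"dx":0,"dy":0,"dz":0,"rx":0,"ry":0,"rz":0,"hand":1}]'
python3 w.py;python3 -m inch '[{"dx":1.5,"dy":0,"dz":0,"rx":0,"ry":0,"rz":-0.015,"hand":1},{"dx":1.5,"dy":0,"dz":0,"rx":0,"ry":0,"rz":-0.015,"hand":1},{"dx":0,"dy":0,"dz":0,"rx":0,"ry":0,"rz":0,"hand":1}]'
python3 w.py
python3 - <<'E'
from h import *
im,d=bot.grab_frame("wrist");save(im,'w7.png')
E
```

```text
clock: 9.65
position: [0.6435, 0.0785, 0.0872]
tool_rot: [3.142, 0.001, 1.977]
force: [3.7, -5.1, -3.4]
grip_width: -0.0001
r 0.0993899313191716 ang 22.50235679216268 yaw-tan 0.7551135769944608 z 0.08720362047558389 Ftan(+ on tool) -6.112906351939394 Frad 1.4365208403721341 Fz -3.444782154231752 t 9.65
clock: 9.95
position: [0.6424, 0.0812, 0.0872]
tool_rot: [3.142, 0.001, 2.006]
force: [4.3, -6.0, -4.4]
grip_width: 0.0002
r 0.09940562114739221 ang 24.151565924320842 yaw-tan 0.8101519165481079 z 0.08720723511531969 Ftan(+ on tool) -7.27636678339792 Frad 1.4512735559425223 Fz -4.415402519886797 t 9.95
```

View pics/w7.png

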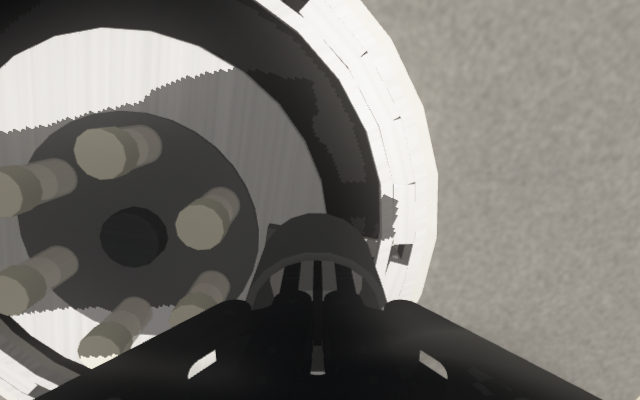

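The hole is now at (400, 253) with something grey appearing in its near side, so the pin is arriving. I'll go on in 1 mm steps.

```bash
python3 -m inch '[{"dx":1,"dy":0,"dz":0,"rx":0,"ry":0,"rz":-0.01,"hand":1},{"dx":1,"dy":0,"dz":0,"rx":0,"ry":0,"rz":-0.01,"hand":1},{"dx":0,"dy":0,"dz":0,"rx":0,"ry":0,"rz":0,"hand":1}]'
python3 w.py
python3 - <<'E'
from h import *
im,d=bot.grab_frame("wrist");save(cv2.resize(im[180:320,300:460],None,fx=4,fy=4,interpolation=cv2.INTER_CUBIC),'w8.png')
E
```

```text
clock: 10.3
position: [0.6414, 0.0833, 0.0873]
tool_rot: [3.141, 0.001, 2.026]
force: [2.7, -3.9, -2.3]
grip_width: 0.0002
r 0.09942948303725607 ang 25.49565439460327 yaw-tan 0.6083990429167301 z 0.08725063085026932 Ftan(+ on tool) -4.72435552352639 Frad 0.7651680041234813 Fz -2.318335562750536 t 10.3
```

View pics/w8.png

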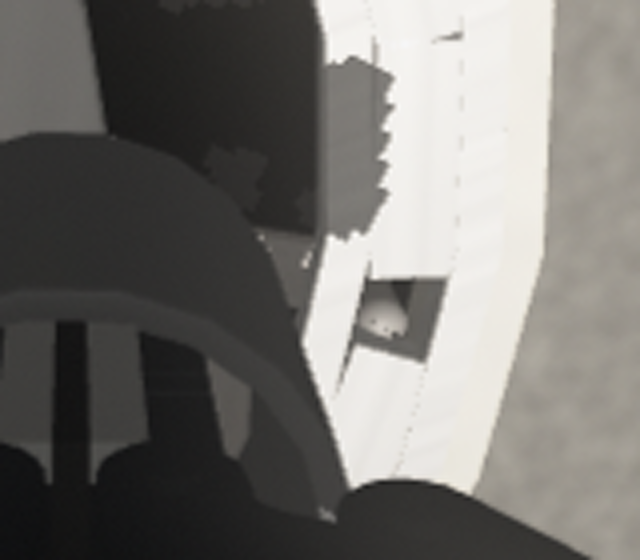

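```bash
python3 -m inch '[{"dx":1,"dy":0,"dz":0,"rx":0,"ry":0,"rz":-0.01,"hand":1},{"dx":0,"dy":0,"dz":0,"rx":0,"ry":0,"rz":0,"hand":1}]'
python3 w.py
python3 - <<'E'
from h import *
im,d=bot.grab_frame("wrist");save(cv2.resize(im[180:320,300:460],None,fx=4,fy=4,interpolation=cv2.INTER_CUBIC),'w9.png')
E
```

```text
clock: 10.55
position: [0.6406, 0.0854, 0.0874]
tool_rot: [3.141, -0.001, 2.037]
force: [-1.5, -0.1, 0.7]
grip_width: 0.0
r 0.09955486823707654 ang 26.81025356168339 yaw-tan -0.10538137252596869 z 0.08741252219454324 Ftan(+ on tool) 0.5746793597737841 Frad -1.3927415076832257 Fz 0.6801136296181666 t 10.55
```

View pics/w9.png

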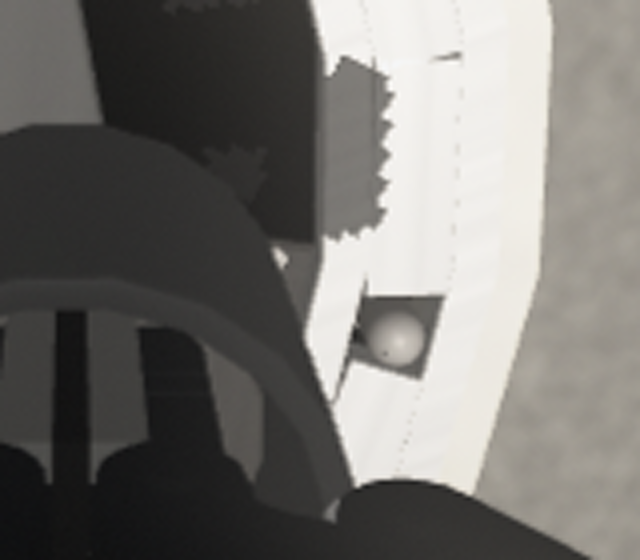

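The pin has jumped up to fill the hole, at crop position (398, 338), and the push force has dropped to zero. I'll back off the wall, lift straight out and check.

```bash
python3 -m inch '[{"dx":-5,"dy":0,"dz":0,"rx":0,"ry":0,"rz":0,"hand":1},{"dx":-3,"dy":0,"dz":-3,"rx":0,"ry":0,"rz":0,"hand":1},{"dx":0,"dy":0,"dz":-15,"rx":0,"ry":0,"rz":0,"hand":1},{"dx":0,"dy":0,"dz":-35,"rx":0,"ry":0,"rz":0,"hand":1},{"dx":0,"dy":0,"dz":-45,"rx":0,"ry":0,"rz":0,"hand":1},{"dx":-20,"dy":0,"dz":-45,"rx":0,"ry":0,"rz":0,"hand":1},{"dx":-30,"dy":0,"dz":-10,"rx":0,"ry":0,"rz":0,"hand":1},{"dx":0,"dy":0,"dz":0,"rx":0,"ry":0,"rz":0,"hand":1}]'
python3 w.py
python3 - <<'E'
from h import *
C=cal("wrist");im,d=bot.grab_frame("wrist");save(im,'w10.png')
f,cx,cy,o,M=C
v,u=np.mgrid[:400,:640]
P=np.stack([(u-cx)/f*d,(v-cy)/f*d,d],-1)@M.T+o
a=np.array([.5517,.0405])
for k,z in dict(table_axis=.045,plunger_top=.08,pin_tip=.041,next_hole=.038).items():
    for t in bot.tip_of("wrist",k)[:2]:
        p=atz(C,*t["centre"],z);q=p[:2]-a;r,c=map(int,np.round(t["centre"]))
        print(k,round(t["score"],2),np.round(t["centre"],1),np.round(p,4),'r',np.hypot(*q).round(4),'deg',np.degrees(np.arctan2(q[1],q[0])).round(2),'depth z max/med',P[r-2:r+3,c-2:c+3,2].max().round(4),np.median(P[r-2:r+3,c-2:c+3,2]).round(4))
E
```

```text
clock: 11.4
position: [0.6688, 0.0289, 0.2436]
tool_rot: [3.138, 0.003, 2.031]
force: [-0.4, -0.7, -0.0]
grip_width: -0.0
r 0.11771799140018775 ang -5.6743608032064445 yaw-tan 32.04032058076291 z 0.243630121258255 Ftan(+ on tool) -0.7796394212420711 Frad -0.35899514355980616 Fz -0.009050584096809366 t 11.4
table_axis 0.92 [114.  208.8] [0.5514 0.039  0.045 ] r 0.0016 deg -102.48 depth z max/med 0.0598 0.0588
plunger_top 0.61 [130.5 320.3] [0.6507 0.0741 0.08  ] r 0.1045 deg 18.75 depth z max/med 0.0812 0.0796
pin_tip 0.68 [131.4 366.7] [0.6931 0.0907 0.041 ] r 0.1501 deg 19.55 depth z max/med 0.0421 0.039
next_hole 0.56 [133.5 368.9] [0.6965 0.0899 0.038 ] r 0.153 deg 18.83 depth z max/med 0.042 0.0398
```

View pics/w10.png

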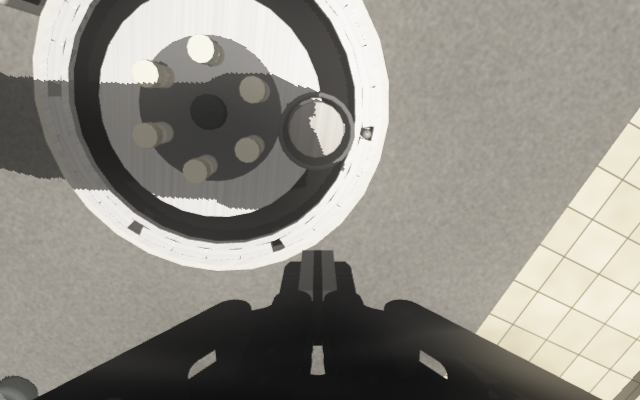

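The pin fills the next hole at (131, 367), at 19° and with its top around 41–42 mm. The cap depth is about 80 mm, so the plunger is fully up. The vials stand and the hand is clear, so I'm handing in.

```bash
python3 -c "
from workcell import bot
print(bot.job_done())"
```

```text
the job is handed in; nothing more can be done
None
```

The carousel has moved on by one hole anticlockwise, and the pin is home in the next hole. I handed the job in at about 11.5 s of the 38 s allowed.

**What I did:**
- With the fingers closed I pressed the plunger to its stop: 25 N at z = 65.9 mm, against 66 mm given.
- I kept it pressed for the first 0.2 rad or more of the turn, then let the plunger up and pushed the cup wall round. The last stretch was in 1–2 mm steps.
- At the next hole the pin sprang up and the push force fell to about zero. I then backed off the wall and lifted out.

**Last checks:**

| Check | Found | Expected |
|---|---|---|
| Cup angle | 18.8° | about 18.9° |
| Pin angle and radius | 19.6°, 150 mm | about 18.9°, 150 mm |
| Cap height by depth | about 80 mm | 80 mm when up |
| Pin height by depth | 39–42 mm | 41 mm |

- All six vials were standing, the hand was clear at z = 0.24 m, and the force was about zero.
- The two pin numbers scatter slightly: 0.7° in angle, and a median depth of 39 mm against a maximum of 42 mm. That is within measurement noise.
- During the faster part of the push, the sideways force reached about 14 N for a moment, then settled to about 3 N.
- The tip box, bottle and jar were far from the arm's path. I did not check them again at the end.

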